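# Assemble a gear stack on its stub shaft

## Task

Assemble the gear stack on the upright shaft of the base plate: first the large gear, then the flanged bushing, then the small gear, all hub or collar up and lying flat on one another, and last put the knurled cap over the small gear's hub so that it sits down on that gear. Leave the hex keys, the scalpel and the syringe where they lie.

Things in the scene. Friction and masses are not known exactly. Their poses are not given: they have to be found in the camera images.
- shaft_base: Fixed square aluminium plate, 90 x 90 x 8 mm, with four small screw heads (3 mm high) at its corners and an upright round steel stub shaft at its centre: shaft diameter 14 mm, its top 60 mm above the plate (68 mm above the bench), the last 7 mm tapering to 6 mm diameter. Origin: centre of the plate's underside, on the shaft's axis; z up along the shaft, x and y along the plate's edges. The plate's top is at z = 8 mm.
- large_gear: Black plastic spur gear, the larger one: toothed disc 72 mm across and 8 mm thick, with six grey dimples, and a smooth round hub 30 mm in diameter that rises 16 mm above the disc (24 mm high in all). Plain through bore 20 mm in diameter. It lies with its hub up. Origin: centre of its underside, on the bore's axis; z up towards the hub. Mass about 60 g.
- flanged_bushing: Beige printed resin bushing: round flange 44 mm across and about 10 mm thick, with a narrower round collar 32 mm in diameter above it, 24 mm high in all; plain through bore about 20 mm in diameter. It stands flange down. Origin: centre of its underside, on the bore's axis; z up towards the collar. Mass about 40 g.
- small_gear: Black plastic spur gear, the smaller one: toothed disc 50 mm across and 9 mm thick, without dimples, and a smooth round hub 28 mm in diameter that rises 15 mm above the disc (24 mm high in all). Plain through bore 20 mm in diameter. It lies with its hub up. Origin: centre of its underside, on the bore's axis; z up towards the hub. Mass about 40 g.
- hub_cap: Aluminium cap with a knurled rim, an upside-down cup 42 mm in diameter and 22 mm high, closed on top and open below: the hollow is 34 mm in diameter and 17 mm deep, so it fits over the small gear's hub and rests on that gear's toothed disc. It stands with its closed side up. Origin: centre of its open underside; z up. Mass about 40 g.
- hex_keys: Bystander: orange folding hex key holder, 26 x 90 x 23 mm, lying along its y axis. Origin: centre of its underside.
- scalpel: Bystander: thin scalpel with a blue end, 10 x 154 x 5 mm, lying along its y axis. Origin: centre of its underside.
- syringe: Bystander: clear syringe, 26 x 101 x 14 mm, lying along its y axis. Origin: centre of its underside.
Mind the look-alikes: they are no part of the job. What is shaped like the flanged_bushing but pink or turquoise is not meant.

How it is judged:
By the outcome, as a careful person would: the job done as asked, in the order asked, and still so for the second after the job is handed in, with the robot touching nothing.
It also fails if it takes over 102 s, if anything falls off the work surface, if the arm or the gripper's body presses on something with over 40 N, if the wrist force passes 120 N, or if a joint passes its speed limit or range.

## Robot

A 7-joint arm with a two-finger parallel gripper is mounted at the origin on a cart in front of the work surface, level with it; the furniture and walls round the work are solid. World frame = base frame: x ahead of the robot, y to its left, z up, the work surface at z = 0. Lengths are in m, angles in rad, forces in N, time in s.
With the tool pointing down it reaches from about 0.425 to 1.025 m from the base axis. Payload 9.4 kg.
Tool frame: the origin (TCP) lies at the very end of the fingers, on their centre line; the grasp point (between the pads) lies 19 mm behind it; z points along the fingers, y is the line along which they close (so a half turn about z gives the same grasp; the last joint's range is limited). The gripper opens to 93 mm and grips with 3 to 60 N. Pads are 15 mm wide; open, the fingers measure 128 mm over their backs; the gripper's body (75 mm by 188 mm) begins 65 mm behind the grasp point.
Start: joints at [-1.264, 0.599, -0.003, 1.599, 0.002, 0.943, -0.08], TCP at [0.271, 0.672, 0.193] pointing down, gripper open.
Joint ranges: [-2.57, 2.57], [-0.35, 1.97], [-1.29, 1.29], [0.11, 2.56], [-1.05, 4.19], [0.11, 1.86], [-2.63, 2.63]. Speed limits (rad/s): [2.22, 2.22, 3.01, 3.01, 3.14, 3.14, 3.14].

## Interface

Orientations are given as a unit quaternion [x, y, z, w].
In Python, from workcell import ctrl gives the robot as it stands.
- The arm moves only by the tool carry_out, never from a script. Its argument "series" is a list of rows, each a list of 7 numbers: the shift along the tool's x, y, z in m, then the turn, a rotation vector about the tool's x, y, z in degrees, then the closure, from 0 (fully open) to 1 (shut). In form: [[tx, ty, tz, rx, ry, rz, fingers], ...]. A call has 1 to 20 rows; each row is the pose to reach, as a shift and turn from the pose commanded when the call began, along the tool's axes at that moment; what a row does not reach only later rows make up. A row lasts 1/12 s, in which the tool goes at most 41.7 mm and 7.16 degrees, less where a joint would pass 70% of its speed; a pose out of reach is approached as far as the arm can. A call with a gripper value outside its range is refused whole. The fingers move at their own pace and stop on an object; "squeeze" is the grip in N (left out, the last holds). Time passes only in rows, so rows that repeat a pose let the fingers close. It gives the time, the measured TCP pose, the force, the opening and the grip force at its end, in the units of the state.
- ctrl.get_obs(): the state, without advancing time (a new reading comes with each control period).
- ctrl.camera(name): name is "scene" or "top" or "wrist"; returns a dict with "color" (400x640x3 uint8, red, green, blue), "intrinsics" (3x3 intrinsics, pixels), "extrinsics" (4x4, takes a point from camera to world coordinates); the wrist camera has in their place "T_tool_cam" (4x4, takes a point from camera to tool coordinates, whose origin is the TCP and whose axes are the flange's). Camera axes: x right, y down, z forward; pixel columns grow to the right and rows downward; lengths in m; the calibration is good to about 2 mm. The wrist camera is an equidistant fisheye: a pixel r from the principal point sees the ray r / f radians off the axis. A picture is of the moment at which its call begins: read the wrist's pose just before it. There is no depth.
- ctrl.job_done(): hands the job in; it is judged then, once.
The state is a dict: "time_s": time; "qpos": joint angles; "dq": joint speeds; "tau": joint torques, N m; "ee_pos": TCP position; "eef_rot": TCP orientation; "wrist_force": force on the tool from outside, world axes, zero at the start; "wrist_torque": the same for the moment, N m; "grip_width": finger opening in m; "grip_force": force on a finger pad.
Only numpy, scipy, OpenCV 4.12 (cv2) and the standard library are available. Lean on these libraries where they do the work, as an engineer would, in place of code of your own. Each camera call takes 0.05 s, during which the arm holds its last target. There are 200 camera calls.

## Working session

There is one attempt and no reset: what is moved stays moved. The work goes in short steps, Python scripts to look and compute and a tool call to move; the robot and the scene stay as the last step left them, time stands still between calls to the robot, and variables do not carry over. Pictures are saved under pics/ and viewed, at most 14 in all, crops included, and the job is handed in when it is done.

Besides the shell and the picture viewer there is one more tool, called after "Request:" as name([rows], argument=value, ...), one row to a line, values as JSON. carry_out: Moves the arm, as the interface text tells. Its arguments: {"type":"object","properties":{"series":{"type":"array"},"squeeze":{"type":"number"}},"required":["series"]}

```bash
mkdir -p pics; ls; cat > h.py <<'E'
import numpy as np, cv2
from workcell import ctrl
from scipy.spatial.transform import Rotation as R
def cast(cam,px,z):
    K=np.array(cam["intrinsics"]);T=np.array(cam["extrinsics"])
    d=T[:3,:3]@np.linalg.solve(K,[px[0],px[1],1]);o=T[:3,3]
    return o+d*(z-o[2])/d[2]
def save(c,name):
    cv2.imwrite("pics/"+name,cv2.cvtColor(c["color"],cv2.COLOR_RGB2BGR))
E
python3 - <<'E'
from h import *
import pickle
o=ctrl.get_obs();print(o)
for n in("top","scene"):
    c=ctrl.camera(n);save(c,n+"0.png");pickle.dump(c,open(n+"0.pkl","wb"))
    print(n,np.round(c["extrinsics"],3).tolist(),np.round(c["intrinsics"],1).tolist())
E
```

```text
pics
{'time_s': 0.0, 'qpos': array([-1.26368367,  0.60011308, -0.00255723,  1.60013963,  0.0018047 ,
        0.94290608, -0.07981167]), 'dq': array([ 0.00180672,  0.00072332,  0.0002662 , -0.00168666,  0.00036418,
        0.00014332, -0.00014488]), 'tau': array([ 1.04635046e-04, -7.65087891e+01,  1.49756335e+00, -2.52369386e+01,
       -5.24612074e-02,  1.71483681e-02,  1.65889624e-04]), 'ee_pos': array([0.27129428, 0.67174547, 0.19166503]), 'eef_rot': array([ 1.90700490e-01,  9.81647957e-01, -7.77839828e-04, -8.01518074e-05]), 'wrist_force': array([-0.25607929,  0.05713906, -0.37696233]), 'wrist_torque': array([0.03748113, 0.01557751, 0.01787616]), 'grip_force': 0.0, 'grip_width': 0.09309379578381845}
top [[0.009, -0.986, 0.165, 0.342], [-1.0, -0.008, 0.004, 0.177], [-0.003, -0.165, -0.986, 0.923], [0.0, 0.0, 0.0, 1.0]] [[517.0, 0.0, 320.0], [0.0, 517.0, 200.2], [0.0, 0.0, 1.0]]
scene [[-0.571, -0.325, 0.754, -0.133], [-0.821, 0.211, -0.531, 0.635], [0.014, -0.922, -0.387, 0.378], [0.0, 0.0, 0.0, 1.0]] [[380.1, 0.0, 317.3], [0.0, 380.1, 196.1], [0.0, 0.0, 1.0]]
```

View pics/top0.png

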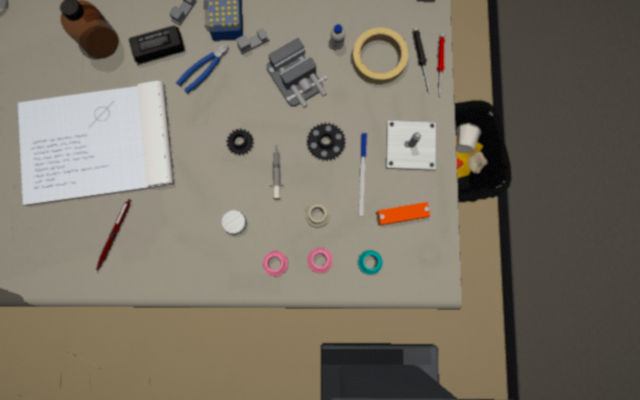

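View pics/scene0.png

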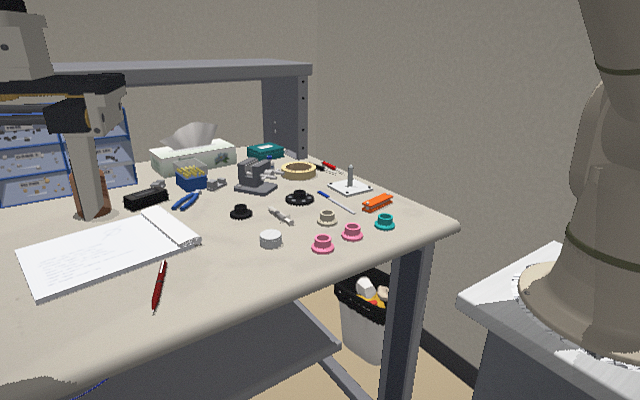

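Top view: large gear (326,142, dimples), small gear (239,141), beige bushing (317,215), cap (233,222), and base plate with shaft (411,146). There are three look-alikes of the bushing: pink (275,264), pink (320,261) and turquoise (370,262). The beige one at (317,215) matches the colour asked for. I'll measure, and confirm it in an enlarged crop.

```bash
python3 - <<'E'
from h import *
import pickle
c=pickle.load(open("top0.pkl","rb"));im=c["color"]
def blob(mask,px,w=32):
    m=np.zeros(mask.shape,np.uint8);x,y=px
    m[y-w:y+w,x-w:x+w]=mask[y-w:y+w,x-w:x+w]
    n,l,s,ce=cv2.connectedComponentsWithStats(m)
    i=1+np.argmax(s[1:,4]);cn,_=cv2.findContours((l==i).astype(np.uint8),0,1)
    return cv2.minEnclosingCircle(max(cn,key=cv2.contourArea)),cv2.minAreaRect(max(cn,key=cv2.contourArea))
g=im.max(2).astype(int);hsv=cv2.cvtColor(im,cv2.COLOR_RGB2HSV)
for n,m,p,z,w in[("large",g<75,(326,142),.008,26),("small",g<75,(239,141),.009,22),("bush",(hsv[...,1]>38)&(g>110),(317,215),.01,20),("cap",g>205,(233,222),.022,20),("plate",g>185,(411,146),.008,34)]:
    cc,r=blob(m.astype(np.uint8),p,w);q=r[0] if n=="plate" else cc[0]
    print(n,np.round(cc[0],1),round(cc[1],1),"rect",np.round(r[0],1),np.round(r[1],1),round(r[2],1),"->",np.round(cast(c,q,z),4))
print("px",im[215,309],im[215,327],im[215,340])
print("hex",cast(c,(403,213),.02),"syr",cast(c,(277,172),.01),"scalp",cast(c,(363,175),0),"shaft top",cast(c,(413,138),.068))
cr=cv2.resize(im[180:280,210:390],None,fx=4,fy=4,interpolation=2)
cv2.imwrite("pics/crop.png",cr[...,::-1])
E
```

```text
large [325.5 141.4] 18.7 rect [325.5 141.5] [35. 37.] 90.0 -> [0.6051 0.1717 0.008 ]
small [239.7 141.6] 12.8 rect [239.5 142. ] [24. 25.] 90.0 -> [0.6032 0.3286 0.009 ]
bush [317.5 215. ] 17.5 rect [318.1 214.7] [29.3 27.2] 35.0 -> [0.4688 0.185  0.01  ]
cap [233.6 220.9] 9.2 rect [235.3 221. ] [13.8 18.1] 4.8 -> [0.4555 0.3322 0.022 ]
plate [411.2 144.2] 28.9 rect [411. 144.] [46. 46.] 90.0 -> [0.6014 0.0154 0.008 ]
px [164 155 130] [146 138 116] [155 148 133]
hex [0.47217875 0.03415818 0.02      ] syr [0.54661028 0.25898917 0.01      ] scalp [0.54451241 0.1027293  0.        ] shaft top [0.59505599 0.02233079 0.068     ]
```

View pics/crop.png

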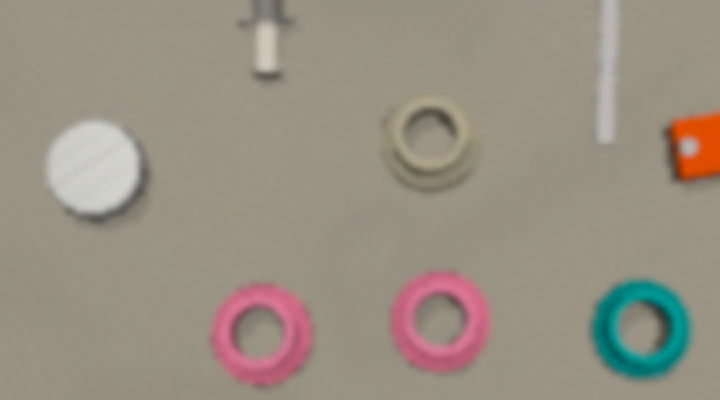

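The crop confirms the beige bushing at crop (429,140), about top-view (317,215). The pink and turquoise ones at the bottom are decoys, and the cap is at (95,165). Next: hover above the large gear with the tool axes aligned to world.

Request:
carry_out([
  [-0.497,-0.339,0,0,0,-22,0],
  [-0.497,-0.339,0,0,0,-22,0],
  [-0.497,-0.339,0,0,0,-22,0],
  [-0.497,-0.339,0,0,0,-22,0],
  [-0.497,-0.339,0,0,0,-22,0],
  [-0.497,-0.339,0,0,0,-22,0],
  [-0.497,-0.339,0,0,0,-22,0],
  [-0.497,-0.339,0,0,0,-22,0],
  [-0.497,-0.339,0,0,0,-22,0],
  [-0.497,-0.339,0,0,0,-22,0],
  [-0.497,-0.339,0,0,0,-22,0],
  [-0.497,-0.339,0,0,0,-22,0],
  [-0.497,-0.339,0,0,0,-22,0],
  [-0.497,-0.339,0,0,0,-22,0],
  [-0.497,-0.339,0,0,0,-22,0],
  [-0.497,-0.339,0,0,0,-22,0],
  [-0.497,-0.339,0,0,0,-22,0],
  [-0.497,-0.339,0,0,0,-22,0],
  [-0.497,-0.339,0,0,0,-22,0],
  [-0.497,-0.339,0,0,0,-22,0],
])

```text
time_s: 1.77
ee_pos: [0.6046, 0.1735, 0.1925]
eef_rot: [-0.001, 1.0, 0.0, -0.0]
wrist_force: [-0.1, 0.1, -1.0]
grip_width: 0.093
grip_force: 0.0
```

```bash
cat >> h.py <<'E'
def wcast(c,o,px,z):
    K=np.array(c["intrinsics"]);T=np.array(c["T_tool_cam"])
    u=(np.array(px)-[K[0,2],K[1,2]])/K[0,0];r=np.linalg.norm(u)+1e-12
    d=np.r_[np.sin(r)*u/r,np.cos(r)]
    Rw=R.from_quat(o["eef_rot"]).as_matrix()
    d=Rw@T[:3,:3]@d;p=Rw@T[:3,3]+o["ee_pos"]
    return p+d*(z-p[2])/d[2]
def wproj(c,o,P):
    K=np.array(c["intrinsics"]);T=np.array(c["T_tool_cam"])
    Rw=R.from_quat(o["eef_rot"]).as_matrix()
    q=T[:3,:3].T@(Rw.T@(np.array(P)-o["ee_pos"])-T[:3,3])
    a=np.arctan2(np.hypot(q[0],q[1]),q[2]);n=q[:2]/np.hypot(q[0],q[1])
    return K[0,0]*a*n+[K[0,2],K[1,2]]
E
python3 - <<'E'
from h import *
import pickle
o=ctrl.get_obs();c=ctrl.camera("wrist");save(c,"w1.png");pickle.dump((o,c),open("w1.pkl","wb"))
print(o["ee_pos"],o["eef_rot"],o["qpos"],np.round(c["T_tool_cam"],3).tolist(),c["intrinsics"])
for n,P in[("large",(.605,.172,.024)),("shaft",(.6,.016,.068)),("bush",(.47,.185,.024)),("small",(.603,.329,.024)),("cap",(.454,.332,.022))]:print(n,wproj(c,o,P))
E
```

```text
[0.60457947 0.1735174  0.19253871] [-1.35730230e-03  9.99999043e-01  2.16262191e-04 -1.59705000e-04] [-0.30503191  0.48453409 -0.09425074  1.82507703  0.05847692  0.83479656
  1.14573615] [[0.001, -0.963, -0.269, 0.075], [1.0, 0.001, -0.0, -0.0], [0.0, -0.269, 0.963, -0.192], [0.0, 0.0, 0.0, 1.0]] [[309.70691629   0.         319.11820262]
 [  0.         309.70691629 202.61087991]
 [  0.           0.           1.        ]]
large [318.13847097 181.99935282]
shaft [179.09917099 186.55172938]
bush [329.90878875  67.40666497]
small [443.37778115 181.99987613]
cap [449.75780398  63.34476338]
```

View pics/w1.png

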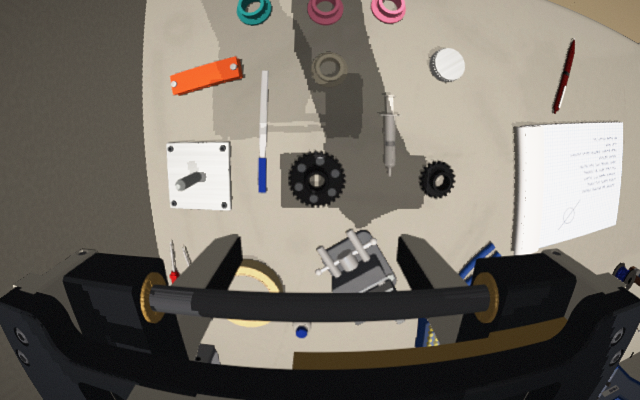

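The wrist view shows the large gear at (317,179), base plate at (199,176) with the shaft tip at about (180,186), small gear at (437,179), beige bushing at (330,68) and cap at (448,64). The projections agree to within a few pixels. Now refining from this one image.

```bash
python3 - <<'E'
from h import *
import pickle
o,c=pickle.load(open("w1.pkl","rb"));im=c["color"];g=im.max(2).astype(int);hsv=cv2.cvtColor(im,cv2.COLOR_RGB2HSV)
def outline(mask,box):
    x0,x1,y0,y1=box;m=np.zeros(g.shape,np.uint8);m[y0:y1,x0:x1]=mask[y0:y1,x0:x1]
    cn,_=cv2.findContours(m,0,1);return max(cn,key=cv2.contourArea)[:,0]
def circ(P):
    A=np.c_[2*P[:,:2],np.ones(len(P))];s=np.linalg.lstsq(A,(P[:,:2]**2).sum(1),rcond=None)[0]
    return s[:2],np.sqrt(s[2]+s[:2]@s[:2])
for n,m,b,z in[("large",g<62,(280,350,145,212),.006),("small",g<62,(415,460,155,202),.006),("cap",g>140,(425,470,40,85),.022),("plate",g>160,(160,238,135,215),.008)]:
    P=np.array([wcast(c,o,p,z) for p in outline(m,b)])
    hull=cv2.convexHull(P[:,:2].astype(np.float32))
    ctr,r=circ(hull[:,0].astype(float));print(n,len(P),"circ",ctr,r,"rect",cv2.minAreaRect((hull*1000)))
print("shafttip?",[wcast(c,o,p,.068) for p in((179,186),)])
a=cv2.resize(im[150:215,165:235],None,fx=5,fy=5,interpolation=2);b=cv2.resize(im[35:100,295:365],None,fx=5,fy=5,interpolation=2)
cv2.imwrite("pics/c2.png",np.hstack([a,b])[...,::-1])
E
```

```text
large 188 circ [0.60518887 0.16988646] 0.035471809283272204 rect ((605.019775390625, 169.78271484375), (69.39840698242188, 69.78047943115234), 10.060565948486328)
small 117 circ [0.6031297  0.32669583] 0.024659134989174006 rect ((602.9212036132812, 326.4648742675781), (50.241241455078125, 47.2462043762207), 62.0443115234375)
cap 176 circ [0.45310384 0.32771479] 0.032961656505662504 rect ((451.3180847167969, 329.58575439453125), (58.27835464477539, 67.00538635253906), 5.642982482910156)
plate 312 circ [0.59634605 0.00312304] 0.07257762191490635 rect ((600.40380859375, 11.190311431884766), (116.21308898925781, 109.81655883789062), 87.03312683105469)
shafttip? [array([0.59936425, 0.01594174, 0.068     ])]
```

View pics/c2.png

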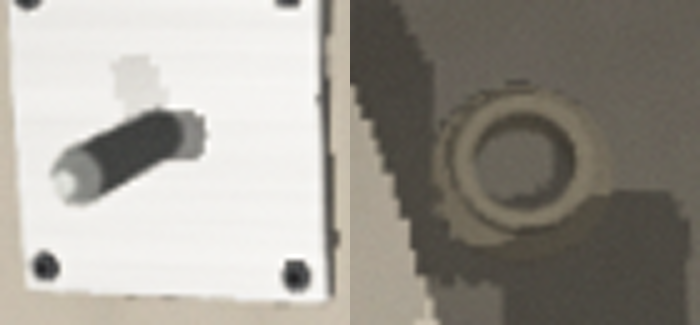

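The crop gives the shaft tip at about (178.5,187) and the bushing's bore ring at about (328,67). Going down on the large gear's hub.

Request:
carry_out([
  [0,-0.0035,0.04,0,0,0,0.35],
  [0,-0.0035,0.08,0,0,0,0.35],
  [0,-0.0035,0.12,0,0,0,0.35],
  [0,-0.0035,0.15,0,0,0,0.35],
  [0,-0.0035,0.165,0,0,0,0.35],
  [0,-0.0035,0.175,0,0,0,0.35],
  [0,-0.0035,0.18,0,0,0,0.35],
  [0,-0.0035,0.182,0,0,0,0.35],
  [0,-0.0035,0.182,0,0,0,0.5],
  [0,-0.0035,0.182,0,0,0,0.6],
  [0,-0.0035,0.182,0,0,0,0.7],
  [0,-0.0035,0.182,0,0,0,0.8],
  [0,-0.0035,0.182,0,0,0,1],
  [0,-0.0035,0.182,0,0,0,1],
  [0,-0.0035,0.182,0,0,0,1],
  [0,-0.0035,0.182,0,0,0,1],
  [0,-0.0035,0.182,0,0,0,1],
  [0,-0.0035,0.182,0,0,0,1],
], squeeze=20)

```text
time_s: 3.32
ee_pos: [0.6054, 0.1683, 0.0105]
eef_rot: [-0.0, 1.0, -0.0, -0.0]
wrist_force: [-0.4, -0.7, -0.5]
grip_width: 0.0013
grip_force: 0.0
```

```bash
python3 - <<'E'
from h import *
c=ctrl.camera("wrist");save(c,"w2.png");s=ctrl.camera("scene")
a=cv2.resize(s["color"][140:260,200:400],(640,384))
cv2.imwrite("pics/w2.png",cv2.resize(np.vstack([c["color"][60:],a]),None,fx=.8,fy=.8)[...,::-1]);print(ctrl.get_obs())
E
```

```text
{'time_s': 3.4167, 'qpos': array([-0.31647387,  0.71893571, -0.06856355,  1.95094687,  0.09889489,
        0.47493805,  1.1148249 ]), 'dq': array([-0.00121936, -0.00077379,  0.00087466,  0.00146565, -0.00048229,
        0.00171392,  0.00142241]), 'tau': array([ 5.87287519e-03, -7.40136766e+01,  5.31937256e-01, -1.41321078e+01,
       -2.83903988e-03,  7.92671554e-02,  1.29810701e-05]), 'ee_pos': array([0.60537391, 0.16829946, 0.01047325]), 'eef_rot': array([-7.23017959e-05,  9.99999997e-01, -2.70910995e-05, -2.87878433e-05]), 'wrist_force': array([ 0.48892079,  0.03098638, -0.07649304]), 'wrist_torque': array([0.04537249, 0.01177979, 0.01316299]), 'grip_force': 0.0, 'grip_width': 0.0005113411641906325}
```

View pics/w2.png

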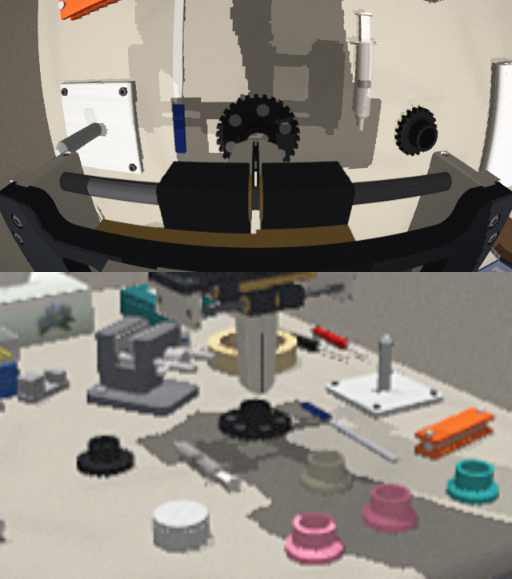

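The fingers are closed on nothing. In the scene view, the fingertips at about (301,186) appear behind or above the hub at about (300,198), so I'll check the geometry numerically.

```bash
python3 - <<'E'
from h import *
import pickle
s=pickle.load(open("scene0.pkl","rb"));o=ctrl.get_obs();c=pickle.load(open("w1.pkl","rb"))[1]
def pr(P):
    T=np.array(s["extrinsics"]);q=T[:3,:3].T@(np.array(P)-T[:3,3]);q=np.array(s["intrinsics"])@q;return q[:2]/q[2]
for P in[(.605,.168,.0105),(.605,.168,.04),(.605,.17,.024),(.605,.17,0),(.64,.17,.0105),(.605,.168,.06)]:print(P,"scene",pr(P),"wrist",wproj(c,o,P))
for z in(.0105,.024,.04):print(cast(s,(301,186),z))
T=np.array(s["extrinsics"])
im=ctrl.camera("scene")["color"][165:215,265:335];w=ctrl.camera("wrist")["color"][160:300,240:400]
cv2.imwrite("pics/z.png",np.hstack([cv2.resize(im,(560,400),interpolation=2)[:, 100:460],cv2.resize(w,(440,400),interpolation=2)])[...,::-1])
E
```

```text
(0.605, 0.168, 0.0105) scene [299.80734082 196.35931649] wrist [319.2271846  232.80256064]
(0.605, 0.168, 0.04) scene [299.76099855 185.31160155] wrist [319.22377849 251.3125096 ]
(0.605, 0.17, 0.024) scene [299.10315905 191.50160025] wrist [322.44322762 240.6279911 ]
(0.605, 0.17, 0) scene [299.14717643 200.40061587] wrist [322.10746584 227.35223653]
(0.64, 0.17, 0.0105) scene [291.80632317 192.06902498] wrist [322.00388421 278.79767677]
(0.605, 0.168, 0.06) scene [299.7289311  177.66691634] wrist [319.22059691 267.39342981]
[0.66334073 0.12721457 0.0105    ]
[0.63408663 0.14585721 0.024     ]
[0.5994151  0.16795219 0.04      ]
```

View pics/z.png

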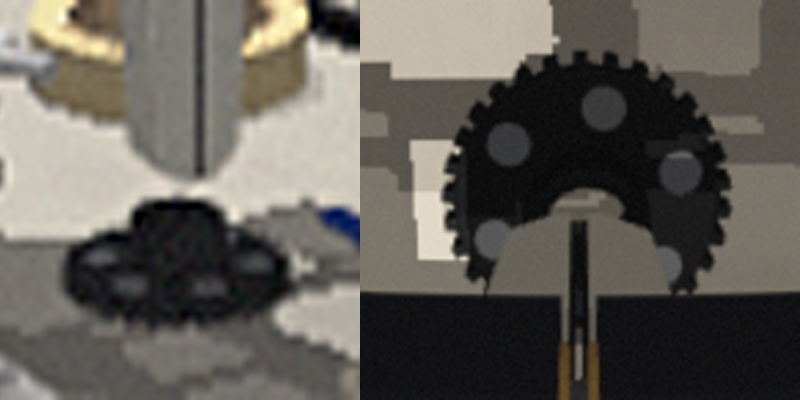

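Both views agree. The real fingertips end about 25 mm above the reported TCP, over the hub rather than around it, and the gear hasn't moved. I'll open, then feel downward for the disc top (z = 8 mm) to calibrate the tip height.

Request:
carry_out([
  [0,0.002,0,0,0,0,0.35],
  [0,0.002,0,0,0,0,0.35],
  [0,0.002,0,0,0,0,0.35],
  [0,0.002,0,0,0,0,0.35],
  [0,0.002,0,0,0,0,0.35],
  [0,0.002,0,0,0,0,0.35],
  [0,0.002,0.004,0,0,0,0.35],
  [0,0.002,0.008,0,0,0,0.35],
  [0,0.002,0.011,0,0,0,0.35],
  [0,0.002,0.013,0,0,0,0.35],
  [0,0.002,0.015,0,0,0,0.35],
  [0,0.002,0.016,0,0,0,0.35],
  [0,0.002,0.016,0,0,0,0.35],
  [0,0.002,0.016,0,0,0,0.35],
])

```text
time_s: 4.68
ee_pos: [0.6054, 0.1703, -0.0055]
eef_rot: [-0.0, 1.0, -0.0, -0.0]
wrist_force: [-0.1, 0.7, 0.3]
grip_width: 0.0607
grip_force: 0.0
```

Request:
carry_out([
  [0,0,0.001,0,0,0,0.35],
  [0,0,0.002,0,0,0,0.35],
  [0,0,0.002,0,0,0,0.35],
  [0,0,0.002,0,0,0,0.35],
])

```text
time_s: 5.02
ee_pos: [0.6054, 0.1703, -0.0074]
eef_rot: [-0.0, 1.0, -0.0, 0.0]
wrist_force: [0.1, 0.3, 0.1]
grip_width: 0.0606
grip_force: 0.0
```

Request:
carry_out([
  [0,0,0.001,0,0,0,0.35],
  [0,0,0.002,0,0,0,0.35],
  [0,0,0.002,0,0,0,0.35],
  [0,0,0.002,0,0,0,0.35],
])

```text
time_s: 5.35
ee_pos: [0.6053, 0.1703, -0.0095]
eef_rot: [-0.0, 1.0, -0.0, -0.0]
wrist_force: [-0.6, -0.4, -0.4]
grip_width: 0.0605
grip_force: 0.0
```

Request:
carry_out([
  [0,0,0.001,0,0,0,0.35],
  [0,0,0.002,0,0,0,0.35],
  [0,0,0.002,0,0,0,0.35],
  [0,0,0.002,0,0,0,0.35],
])

```text
time_s: 5.68
ee_pos: [0.6054, 0.1703, -0.0115]
eef_rot: [-0.0, 1.0, -0.0, -0.0]
wrist_force: [0.2, -0.4, 0.5]
grip_width: 0.061
grip_force: 0.0
```

Request:
carry_out([
  [0,0,0.001,0,0,0,0.35],
  [0,0,0.002,0,0,0,0.35],
  [0,0,0.002,0,0,0,0.35],
  [0,0,0.002,0,0,0,0.35],
])

```text
time_s: 6.02
ee_pos: [0.6054, 0.1703, -0.0135]
eef_rot: [-0.0, 1.0, -0.0, -0.0]
wrist_force: [-0.4, -0.1, -0.9]
grip_width: 0.0606
grip_force: 0.0
```

```bash
python3 - <<'E'
from h import *
im=ctrl.camera("scene")["color"][150:230,250:350]
cv2.imwrite("pics/z2.png",cv2.resize(im,(600,480),interpolation=2)[...,::-1])
E
```

```text
(no output)
```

View pics/z2.png

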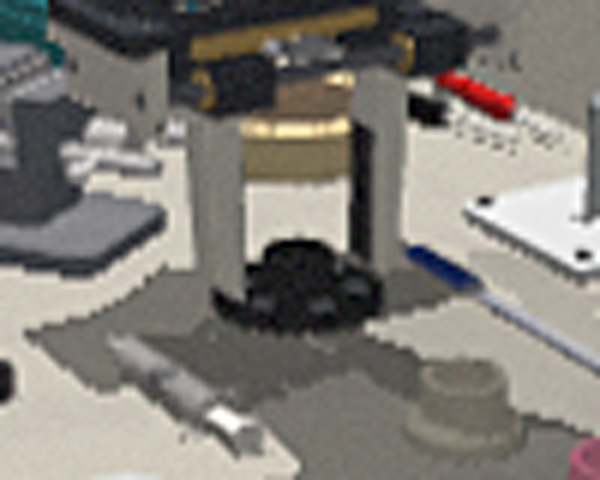

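The fingers now straddle the hub, with the tips just above the disc (left tip at about (225,295) in the crop). Closing, then lifting.

Request:
carry_out([
  [0,0,0.001,0,0,0,0.45],
  [0,0,0.001,0,0,0,0.55],
  [0,0,0.001,0,0,0,0.62],
  [0,0,0.001,0,0,0,0.7],
  [0,0,0.001,0,0,0,1],
  [0,0,0.001,0,0,0,1],
  [0,0,0.001,0,0,0,1],
  [0,0,0.001,0,0,0,1],
], squeeze=20)

```text
time_s: 6.73
ee_pos: [0.6054, 0.1703, -0.0145]
eef_rot: [-0.0, 1.0, -0.0, 0.0]
wrist_force: [-0.1, -0.7, 0.1]
grip_width: 0.0297
grip_force: 20.0
```

Request:
carry_out([
  [0,0,-0.005,0,0,0,1],
  [0,0,-0.015,0,0,0,1],
  [0,0,-0.035,0,0,0,1],
  [0,0,-0.06,0,0,0,1],
  [0,0,-0.09,0,0,0,1],
  [0,0,-0.12,0,0,0,1],
  [0,0,-0.12,0,0,0,1],
  [0,0,-0.12,0,0,0,1],
])

```text
time_s: 7.4
ee_pos: [0.6066, 0.1706, 0.1083]
eef_rot: [0.0, 1.0, 0.001, 0.002]
wrist_force: [0.8, 0.0, -2.6]
grip_width: 0.0299
grip_force: 20.0
```

```bash
python3 - <<'E'
from h import *
import pickle
o=ctrl.get_obs();c=ctrl.camera("wrist");pickle.dump((o,c),open("w3.pkl","wb"))
s=ctrl.camera("scene")["color"][90:240,230:400]
print(o["ee_pos"],o["grip_width"],o["wrist_force"])
for z in(.12,.135,.15):print(wproj(c,o,(o["ee_pos"][0],o["ee_pos"][1],z)))
print("shaft",wproj(c,o,(.599,.015,.068)))
cv2.imwrite("pics/w3.png",np.hstack([cv2.resize(c["color"][130:300,140:400],(500,327),interpolation=2),cv2.resize(s,(300,265))[:,:] if 0 else cv2.resize(s,(300,327))])[...,::-1])
E
```

```text
[0.60659226 0.17062876 0.10828078] 0.029873562646216045 [ 0.75011954  0.04462239 -2.55126921]
[319.72902246 240.14334846]
[319.80338401 250.07214499]
[319.88956297 261.61687256]
shaft [141.93697448 204.86517568]
```

View pics/w3.png

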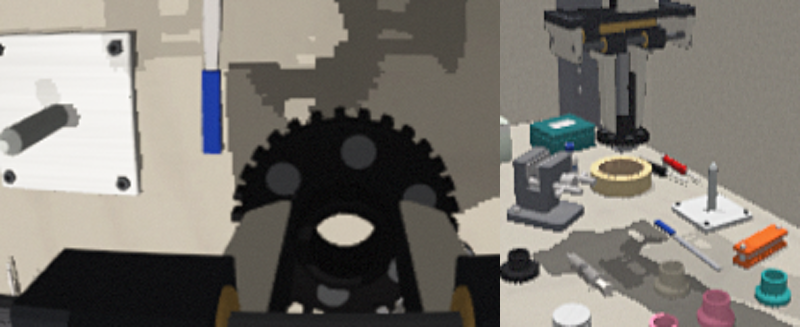

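The gear is held flat, width 29.9 mm. The shaft tip sits at crop (8,142), about (144,204). Moving closer for a refined look at the shaft.

Request:
carry_out([
  [0.007,-0.03,0,0,0,0,1],
  [0.007,-0.06,0,0,0,0,1],
  [0.007,-0.08,0,0,0,0,1],
  [0.007,-0.085,0,0,0,0,1],
  [0.007,-0.085,0,0,0,0,1],
  [0.007,-0.085,0,0,0,0,1],
  [0.007,-0.085,0,0,0,0,1],
])

```text
time_s: 8.08
ee_pos: [0.5982, 0.0871, 0.1051]
eef_rot: [-0.001, 1.0, 0.0, -0.0]
wrist_force: [-0.2, 0.1, -1.0]
grip_width: 0.03
grip_force: 20.0
```

```bash
python3 - <<'E'
from h import *
import pickle
o=ctrl.get_obs();c=ctrl.camera("wrist");pickle.dump((o,c),open("w4.pkl","wb"))
print(o["ee_pos"],o["eef_rot"],o["grip_width"])
q=wproj(c,o,(.599,.016,.068));q2=wproj(c,o,(.599,.016,.008));print("shaft tip",q,"foot",q2)
x,y=np.round(q).astype(int);print(x-50,y-40)
cv2.imwrite("pics/w4.png",cv2.resize(c["color"][y-40:y+40,x-50:x+70],(720,480),interpolation=2)[...,::-1])
E
```

```text
[0.59821537 0.08712167 0.10506933] [-9.93766233e-04  9.99999372e-01  4.14415794e-04 -3.10938485e-04] 0.029974778436803972
shaft tip [230.54390062 216.35961541] foot [246.95567295 197.4146077 ]
181 176
```

View pics/w4.png

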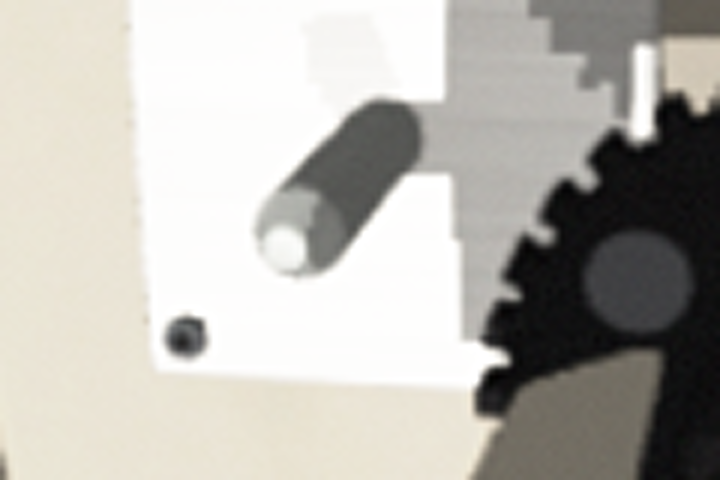

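The shaft tip is at crop (285,247), px (228.5,217.2), which puts the shaft at about (0.5997, 0.0148). Moving above it and lowering over the taper.

Request:
carry_out([
  [-0.0013,-0.035,0,0,0,0,1],
  [-0.0013,-0.06,0,0,0,0,1],
  [-0.0013,-0.07,0,0,0,0,1],
  [-0.0013,-0.0722,0,0,0,0,1],
  [-0.0013,-0.0722,0,0,0,0,1],
  [-0.0013,-0.0722,0,0,0,0,1],
  [-0.0013,-0.0722,0.015,0,0,0,1],
  [-0.0013,-0.0722,0.03,0,0,0,1],
  [-0.0013,-0.0722,0.042,0,0,0,1],
  [-0.0013,-0.0722,0.05,0,0,0,1],
  [-0.0013,-0.0722,0.054,0,0,0,1],
  [-0.0013,-0.0722,0.058,0,0,0,1],
  [-0.0013,-0.0722,0.062,0,0,0,1],
  [-0.0013,-0.0722,0.066,0,0,0,1],
  [-0.0013,-0.0722,0.066,0,0,0,1],
])

```text
time_s: 9.38
ee_pos: [0.5996, 0.0131, 0.0391]
eef_rot: [-0.0, 1.0, -0.0, -0.0]
wrist_force: [-0.2, -0.5, -0.7]
grip_width: 0.0297
grip_force: 20.0
```

Request:
carry_out([
  [0,0.0015,0.006,0,0,0,1],
  [0,0.0015,0.014,0,0,0,1],
  [0,0.0015,0.022,0,0,0,1],
  [0,0.0015,0.03,0,0,0,1],
  [0,0.0015,0.036,0,0,0,1],
  [0,0.0015,0.04,0,0,0,1],
  [0,0.0015,0.043,0,0,0,1],
  [0,0.0015,0.0445,0,0,0,1],
  [0,0.0015,0.0445,0,0,0,1],
  [0,0.0015,0.0445,0,0,0,1],
])

```text
time_s: 10.22
ee_pos: [0.5999, 0.0146, -0.0048]
eef_rot: [-0.0, 1.0, -0.0, 0.0]
wrist_force: [-0.3, 0.0, -0.1]
grip_width: 0.0299
grip_force: 20.0
```

Request:
carry_out([
  [0,0,0.001,0,0,0,1],
  [0,0,0.001,0,0,0,0.6],
  [0,0,0.001,0,0,0,0.5],
  [0,0,0.001,0,0,0,0.4],
  [0,0,0.001,0,0,0,0.4],
  [0,0,-0.01,0,0,0,0.4],
  [0,0,-0.04,0,0,0,0.4],
  [0,0,-0.08,0,0,0,0.4],
  [0,0,-0.12,0,0,0,0.35],
  [0,0,-0.16,0,0,0,0.35],
  [0,0,-0.16,0,0,0,0.35],
  [0,0,-0.16,0,0,0,0.35],
])

```text
time_s: 11.22
ee_pos: [0.6012, 0.0146, 0.1584]
eef_rot: [0.0, 1.0, 0.0, 0.003]
wrist_force: [0.5, 0.7, 0.0]
grip_width: 0.0601
grip_force: 0.0
```

```bash
python3 - <<'E'
from h import *
import pickle
o,c=pickle.load(open("w1.pkl","rb"));t=pickle.load(open("top0.pkl","rb"))
print("bush",wcast(c,o,(328,67),.024),cast(t,(317.5,213.25),.024))
print("cap",cast(t,(233.9,221.6),.022))
o=ctrl.get_obs();c=ctrl.camera("wrist");print(o["ee_pos"],o["eef_rot"])
x,y=np.round(wproj(c,o,(.6,.0148,.032))).astype(int);print(x,y)
cv2.imwrite("pics/w5.png",cv2.resize(c["color"][max(0,y-60):y+40,x-80:x+80],(720,450),interpolation=2)[...,::-1])
E
```

```text
bush [0.46954194 0.18281647 0.024     ] [0.46991503 0.18491843 0.024     ]
cap [0.45417233 0.33163504 0.022     ]
[0.60118432 0.01463917 0.15841757] [3.31305167e-05 9.99995863e-01 2.15960251e-04 2.86822720e-03]
320 188
```

View pics/w5.png

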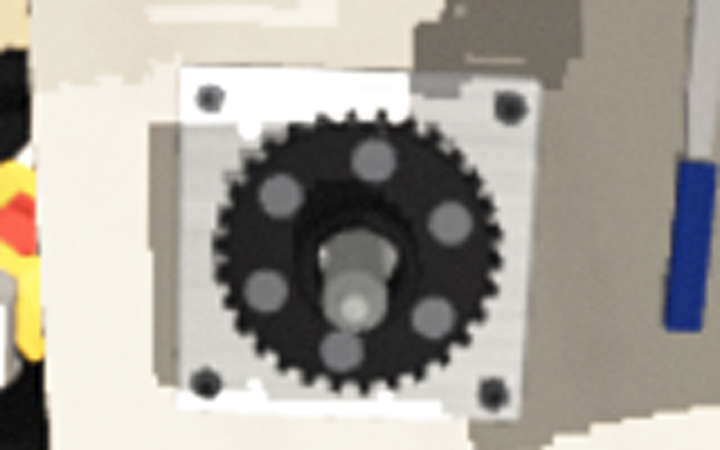

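The large gear lies flat on the plate, centred on the shaft. On to the beige bushing at (0.4697, 0.184).

Request:
carry_out([
  [0.03,0.035,0,0,0,0,0.35],
  [0.055,0.07,0,0,0,0,0.35],
  [0.08,0.105,0,0,0,0,0.35],
  [0.105,0.14,0,0,0,0,0.35],
  [0.125,0.162,0,0,0,0,0.35],
  [0.13,0.169,0,0,0,0,0.35],
  [0.13,0.169,0.03,0,0,0,0.35],
  [0.13,0.169,0.06,0,0,0,0.35],
  [0.13,0.169,0.09,0,0,0,0.35],
  [0.13,0.169,0.1,0,0,0,0.35],
  [0.13,0.169,0.1,0,0,0,0.35],
  [0.13,0.169,0.1,0,0,0,0.35],
])

```text
time_s: 12.27
ee_pos: [0.4692, 0.1831, 0.0546]
eef_rot: [-0.0, 1.0, -0.001, -0.001]
wrist_force: [0.4, -0.6, 0.7]
grip_width: 0.0605
grip_force: 0.0
```

```bash
python3 - <<'E'
from h import *
o=ctrl.get_obs();c=ctrl.camera("wrist");print(o["ee_pos"],o["eef_rot"])
q=wproj(c,o,(.4697,.1838,.024));print(q)
x,y=np.round(q).astype(int);print(x-60,y-50)
cv2.imwrite("pics/w6.png",cv2.resize(c["color"][y-50:y+50,x-60:x+60],(600,500),interpolation=2)[...,::-1])
E
```

```text
[0.46917545 0.18310095 0.0545779 ] [-3.85004637e-07  9.99999186e-01 -6.38963044e-04 -1.10398841e-03]
[320.5960978  219.39759874]
261 169
```

View pics/w6.png

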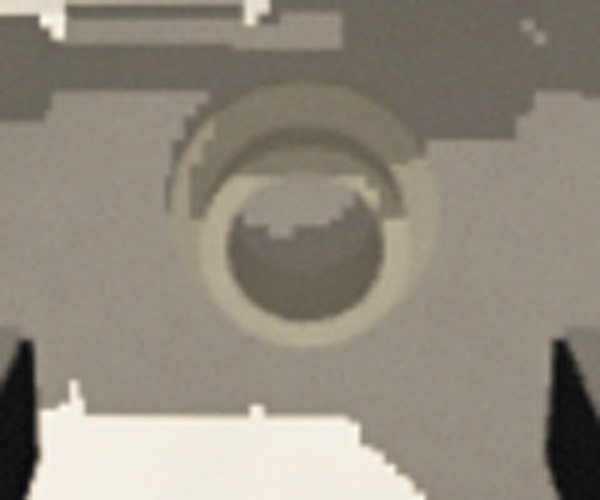

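The bushing's bore centre is at crop (305,247), px (322,218.4), so the bushing is at (0.469, 0.1847). Descending and gripping the collar.

Request:
carry_out([
  [0,0.0015,0.02,0,0,0,0.35],
  [0,0.0015,0.04,0,0,0,0.35],
  [0,0.0015,0.055,0,0,0,0.35],
  [0,0.0015,0.063,0,0,0,0.35],
  [0,0.0015,0.0665,0,0,0,0.35],
  [0,0.0015,0.0665,0,0,0,0.35],
  [0,0.0015,0.0665,0,0,0,0.5],
  [0,0.0015,0.0665,0,0,0,0.58],
  [0,0.0015,0.0665,0,0,0,0.63],
  [0,0.0015,0.0665,0,0,0,0.7],
  [0,0.0015,0.0665,0,0,0,1],
  [0,0.0015,0.0665,0,0,0,1],
  [0,0.0015,0.0665,0,0,0,1],
  [0,0.0015,0.0665,0,0,0,1],
], squeeze=15)

```text
time_s: 13.48
ee_pos: [0.4699, 0.1852, -0.0111]
eef_rot: [-0.0, 1.0, 0.0, 0.0]
wrist_force: [0.2, 0.3, 6.0]
grip_width: 0.0313
grip_force: 15.0
```

Request:
carry_out([
  [0,0,-0.01,0,0,0,1],
  [0,0,-0.03,0,0,0,1],
  [0,0,-0.06,0,0,0,1],
  [0,0,-0.09,0,0,0,1],
  [0,0,-0.115,0,0,0,1],
  [-0.02,-0.025,-0.115,0,0,0,1],
  [-0.045,-0.055,-0.115,0,0,0,1],
  [-0.07,-0.09,-0.115,0,0,0,1],
  [-0.095,-0.125,-0.115,0,0,0,1],
  [-0.115,-0.15,-0.115,0,0,0,1],
  [-0.126,-0.165,-0.115,0,0,0,1],
  [-0.13,-0.17,-0.115,0,0,0,1],
  [-0.13,-0.17,-0.115,0,0,0,1],
  [-0.13,-0.17,-0.115,0,0,0,1],
  [-0.13,-0.17,-0.115,0,0,0,1],
  [-0.13,-0.17,-0.115,0,0,0,1],
])

```text
time_s: 14.82
ee_pos: [0.5988, 0.017, 0.1037]
eef_rot: [-0.001, 1.0, 0.0, -0.0]
wrist_force: [-0.6, 0.6, 0.0]
grip_width: 0.0314
grip_force: 15.0
```

Request:
carry_out([
  [0,0,0,0,0,0,1],
  [0,0,0,0,0,0,1],
  [0,0,0.015,0,0,0,1],
  [0,0,0.028,0,0,0,1],
  [0,0,0.034,0,0,0,1],
  [0,0,0.038,0,0,0,1],
  [0,0,0.038,0,0,0,1],
])

```text
time_s: 15.4
ee_pos: [0.5993, 0.0154, 0.0649]
eef_rot: [-0.0, 1.0, -0.0, -0.001]
wrist_force: [0.8, -0.8, -0.8]
grip_width: 0.0312
grip_force: 15.0
```

Request:
carry_out([
  [0,0,0.004,0,0,0,1],
  [0,0,0.008,0,0,0,1],
  [0,0,0.012,0,0,0,1],
  [0,0,0.014,0,0,0,1],
  [0,0,0.014,0,0,0,1],
])

```text
time_s: 15.82
ee_pos: [0.5995, 0.0151, 0.0511]
eef_rot: [-0.0, 1.0, -0.0, -0.0]
wrist_force: [0.5, -0.1, -0.0]
grip_width: 0.0317
grip_force: 15.0
```

Request:
carry_out([
  [0,0,0.005,0,0,0,1],
  [0,0,0.01,0,0,0,1],
  [0,0,0.016,0,0,0,1],
  [0,0,0.022,0,0,0,1],
  [0,0,0.026,0,0,0,1],
  [0,0,0.028,0,0,0,1],
  [0,0,0.029,0,0,0,1],
  [0,0,0.029,0,0,0,1],
])

```text
time_s: 16.48
ee_pos: [0.5996, 0.0151, 0.0223]
eef_rot: [-0.0, 1.0, -0.0, -0.0]
wrist_force: [0.6, -0.2, -0.3]
grip_width: 0.0312
grip_force: 15.0
```

Request:
carry_out([
  [0,0,0.0005,0,0,0,1],
  [0,0,0.0005,0,0,0,1],
])

```text
time_s: 16.65
ee_pos: [0.5999, 0.0151, 0.0222]
eef_rot: [-0.0, 1.0, 0.0, 0.0]
wrist_force: [1.1, 0.3, -0.0]
grip_width: 0.0313
grip_force: 15.0
```

Request:
carry_out([
  [0,0,0.001,0,0,0,1],
  [0,0,0.001,0,0,0,1],
  [0,0,0.001,0,0,0,0.62],
  [0,0,0.001,0,0,0,0.55],
  [0,0,0.001,0,0,0,0.4],
  [0,0,0.001,0,0,0,0.4],
  [0,0,-0.01,0,0,0,0.4],
  [0,0,-0.04,0,0,0,0.4],
  [0,0,-0.08,0,0,0,0.4],
  [0,0,-0.1,0,0,0,0.4],
  [0,0,-0.1,0,0,0,0.4],
])

```text
time_s: 17.57
ee_pos: [0.6023, 0.0153, 0.1275]
eef_rot: [0.0, 1.0, 0.0, 0.004]
wrist_force: [-0.4, 0.6, -1.0]
grip_width: 0.0558
grip_force: 0.0
```

Request:
carry_out([
  [-0.003,0.03,0,0,0,0,0.4],
  [-0.003,0.065,0,0,0,0,0.4],
  [-0.003,0.105,0,0,0,0,0.4],
  [-0.003,0.145,0,0,0,0,0.4],
  [-0.003,0.185,0,0,0,0,0.4],
  [-0.003,0.225,0,0,0,0,0.4],
  [-0.003,0.26,0,0,0,0,0.4],
  [-0.003,0.285,0,0,0,0,0.4],
  [-0.003,0.3,0,0,0,0,0.4],
  [-0.003,0.31,0,0,0,0,0.4],
  [-0.003,0.3125,0,0,0,0,0.4],
  [-0.003,0.3125,0.03,0,0,0,0.4],
  [-0.003,0.3125,0.06,0,0,0,0.4],
  [-0.003,0.3125,0.065,0,0,0,0.4],
  [-0.003,0.3125,0.065,0,0,0,0.4],
  [-0.003,0.3125,0.065,0,0,0,0.4],
  [-0.003,0.3125,0.065,0,0,0,0.4],
])

```text
time_s: 18.98
ee_pos: [0.6038, 0.3272, 0.0587]
eef_rot: [0.0, 1.0, 0.0, 0.001]
wrist_force: [0.4, 0.3, -0.5]
grip_width: 0.056
grip_force: 0.0
```

```bash
python3 - <<'E'
from h import *
o=ctrl.get_obs();c=ctrl.camera("wrist");print(o["ee_pos"],o["eef_rot"])
q=wproj(c,o,(.6031,.3272,.024));print(q)
x,y=np.round(q).astype(int);print("origin",x-60,y-60)
a=cv2.resize(c["color"][y-60:y+40,x-60:x+60],(480,400),interpolation=2)
t=ctrl.camera("top")["color"][110:180,370:450];b=cv2.resize(t,(320,280),interpolation=2)
b=np.vstack([b,np.zeros((120,320,3),np.uint8)])
cv2.imwrite("pics/w7.png",np.hstack([a,b])[...,::-1])
# disc outline
g=c["color"].max(2);m=np.zeros(g.shape,np.uint8);m[y-60:y+25,x-50:x+50]=(g<60)[y-60:y+25,x-50:x+50]
n,l,s,_=cv2.connectedComponentsWithStats(m);i=1+np.argmax(s[1:,4]);print("box",s[i])
E
```

```text
[0.60384144 0.32722461 0.05870864] [4.85253687e-04 9.99999392e-01 3.78339634e-04 9.15056670e-04]
[319.55050051 215.95544348]
origin 260 156
box [ 291  179   61   60 2402]
```

View pics/w7.png

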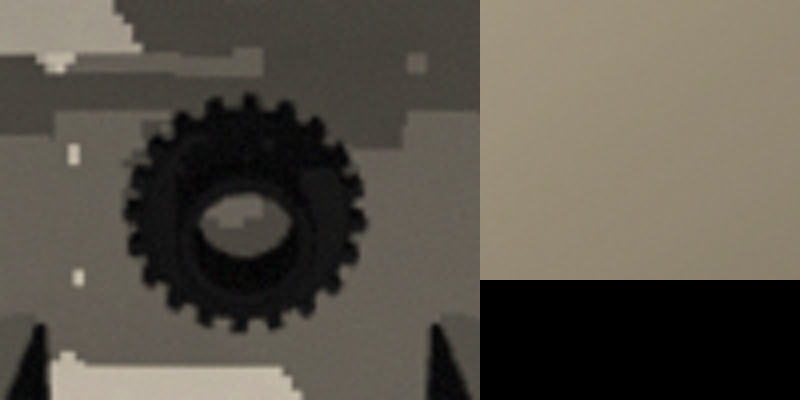

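The small gear's disc is centred at crop (245,212), px (321.3,209), within about 1 mm of the TCP. The right crop shows only blank tan, so the arm hides the base from the top camera. Gripping the hub.

Request:
carry_out([
  [0,0.001,0.02,0,0,0,0.4],
  [0,0.001,0.04,0,0,0,0.4],
  [0,0.001,0.055,0,0,0,0.4],
  [0,0.001,0.065,0,0,0,0.4],
  [0,0.001,0.07,0,0,0,0.4],
  [0,0.001,0.07,0,0,0,0.4],
  [0,0.001,0.07,0,0,0,0.5],
  [0,0.001,0.07,0,0,0,0.6],
  [0,0.001,0.07,0,0,0,0.66],
  [0,0.001,0.07,0,0,0,0.72],
  [0,0.001,0.07,0,0,0,1],
  [0,0.001,0.07,0,0,0,1],
  [0,0.001,0.07,0,0,0,1],
  [0,0.001,0.07,0,0,0,1],
])

```text
time_s: 20.25
ee_pos: [0.603, 0.3287, -0.0124]
eef_rot: [-0.0, 1.0, 0.0, 0.0]
wrist_force: [-0.4, -0.2, 6.0]
grip_width: 0.0269
grip_force: 15.0
```

Request:
carry_out([
  [0,0,0,0,0,0,1],
  [0,0,0,0,0,0,1],
])

```text
time_s: 20.42
ee_pos: [0.6029, 0.3288, -0.0124]
eef_rot: [-0.0, 1.0, 0.0, 0.0]
wrist_force: [-0.4, -0.1, 5.1]
grip_width: 0.0271
grip_force: 15.0
```

Request:
carry_out([
  [0,0,-0.01,0,0,0,1],
  [0,0,-0.03,0,0,0,1],
  [0,0,-0.06,0,0,0,1],
  [0,0,-0.09,0,0,0,1],
  [0,0,-0.12,0,0,0,1],
  [0.003,-0.03,-0.12,0,0,0,1],
  [0.003,-0.07,-0.12,0,0,0,1],
  [0.003,-0.11,-0.12,0,0,0,1],
  [0.003,-0.15,-0.12,0,0,0,1],
  [0.003,-0.19,-0.12,0,0,0,1],
  [0.003,-0.23,-0.12,0,0,0,1],
  [0.003,-0.265,-0.12,0,0,0,1],
  [0.003,-0.29,-0.12,0,0,0,1],
  [0.003,-0.305,-0.12,0,0,0,1],
  [0.003,-0.312,-0.12,0,0,0,1],
  [0.003,-0.3138,-0.12,0,0,0,1],
  [0.003,-0.3138,-0.12,0,0,0,1],
  [0.003,-0.3138,-0.12,0,0,0,1],
  [0.003,-0.3138,-0.12,0,0,0,1],
  [0.003,-0.3138,-0.12,0,0,0,1],
])

```text
time_s: 22.08
ee_pos: [0.5997, 0.0164, 0.107]
eef_rot: [-0.001, 1.0, 0.0, 0.0]
wrist_force: [0.1, -0.1, -0.8]
grip_width: 0.0271
grip_force: 15.0
```

Request:
carry_out([
  [0,0,0,0,0,0,1],
  [0,0,0.015,0,0,0,1],
  [0,0,0.025,0,0,0,1],
  [0,0,0.032,0,0,0,1],
  [0,0,0.035,0,0,0,1],
  [0,0,0.035,0,0,0,1],
  [0,0,0.035,0,0,0,1],
])

```text
time_s: 22.67
ee_pos: [0.5997, 0.0149, 0.072]
eef_rot: [-0.0, 1.0, -0.0, -0.0]
wrist_force: [-0.7, 0.1, -1.4]
grip_width: 0.0269
grip_force: 15.0
```

Request:
carry_out([
  [0,0,0.006,0,0,0,1],
  [0,0,0.012,0,0,0,1],
  [0,0,0.016,0,0,0,1],
  [0,0,0.02,0,0,0,1],
  [0,0,0.023,0,0,0,1],
  [0,0,0.023,0,0,0,1],
])

```text
time_s: 23.17
ee_pos: [0.5994, 0.0148, 0.0483]
eef_rot: [-0.0, 1.0, -0.0, -0.0]
wrist_force: [0.4, 0.5, -0.8]
grip_width: 0.0266
grip_force: 15.0
```

Request:
carry_out([
  [0,0,0.002,0,0,0,1],
  [0,0,0.0035,0,0,0,1],
  [0,0,0.0045,0,0,0,1],
  [0,0,0.0045,0,0,0,1],
  [0,0,0.0045,0,0,0,1],
])

```text
time_s: 23.58
ee_pos: [0.5998, 0.0148, 0.0446]
eef_rot: [-0.0, 1.0, -0.0, 0.0]
wrist_force: [-0.4, -1.1, 0.2]
grip_width: 0.0269
grip_force: 15.0
```

Request:
carry_out([
  [0,0,0.001,0,0,0,1],
  [0,0,0.0015,0,0,0,1],
  [0,0,0.0015,0,0,0,1],
])

```text
time_s: 23.83
ee_pos: [0.5999, 0.0148, 0.0435]
eef_rot: [-0.0, 1.0, -0.0, 0.0]
wrist_force: [-0.3, 0.3, 4.4]
grip_width: 0.0269
grip_force: 15.0
```

Request:
carry_out([
  [0,0,0,0,0,0,0.68],
  [0,0,0,0,0,0,0.62],
  [0,0,0,0,0,0,0.5],
  [0,0,0,0,0,0,0.4],
  [0,0,-0.003,0,0,0,0.4],
  [0,0,-0.02,0,0,0,0.4],
  [0,0,-0.05,0,0,0,0.3],
  [0,0,-0.085,0,0,0,0.3],
  [0,0,-0.1,0,0,0,0.3],
  [0,0,-0.1,0,0,0,0.3],
  [0,0,-0.1,0,0,0,0.3],
])

```text
time_s: 24.75
ee_pos: [0.6002, 0.0148, 0.1439]
eef_rot: [0.0, 1.0, 0.0, 0.001]
wrist_force: [-0.6, -0.1, 0.2]
grip_width: 0.0651
grip_force: 0.0
```

```bash
python3 - <<'E'
from h import *
import pickle
o=ctrl.get_obs();c=ctrl.camera("wrist");pickle.dump((o,c),open("w8.pkl","wb"));print(o["ee_pos"],o["eef_rot"])
# shaft tip and small gear disc outline from picture
g=c["color"].max(2);q=wproj(c,o,(.5998,.0148,.065));x,y=np.round(q).astype(int);print("disc pred",q,"hubtop pred",wproj(c,o,(.5998,.0148,.08)))
m=np.zeros(g.shape,np.uint8);m[y-70:y+50,x-60:x+60]=(g<62)[y-70:y+50,x-60:x+60]
n,l,s,ce=cv2.connectedComponentsWithStats(m);i=1+np.argmax(s[1:,4]);print("box",s[i])
# extents expected for disc at z .065 r .025
A=np.array([wproj(c,o,(.5998+.025*np.cos(t),.0148+.025*np.sin(t),.065)) for t in np.linspace(0,6.28,60)]);print("exp",A.min(0),A.max(0))
# cap in scene of wrist: predicted
print("cap",wproj(c,o,(.454,.331,.022)))
E
```

```text
[0.60015783 0.01475756 0.14393805] [3.35335978e-06 9.99999481e-01 3.61503544e-05 1.01865015e-03]
disc pred [319.59796032 201.12094148] hubtop pred [319.61930224 205.76391777]
box [ 286  156   66   71 2673]
exp [292.06444202 173.97869343] [347.12630744 227.04637991]
cap [568.48981106  82.13436153]
```

Contact came at TCP 43.5 mm, exactly the predicted seated height, so the stack is flat. Now the cap.

Request:
carry_out([
  [0.012,0.026,0,0,0,0,0.3],
  [0.028,0.06,0,0,0,0,0.3],
  [0.045,0.096,0,0,0,0,0.3],
  [0.062,0.132,0,0,0,0,0.3],
  [0.078,0.168,0,0,0,0,0.3],
  [0.094,0.204,0,0,0,0,0.3],
  [0.11,0.24,0,0,0,0,0.3],
  [0.126,0.272,0,0,0,0,0.3],
  [0.138,0.298,0,0,0,0,0.3],
  [0.144,0.312,0,0,0,0,0.3],
  [0.146,0.316,0,0,0,0,0.3],
  [0.146,0.316,0.03,0,0,0,0.3],
  [0.146,0.316,0.06,0,0,0,0.3],
  [0.146,0.316,0.08,0,0,0,0.3],
  [0.146,0.316,0.08,0,0,0,0.3],
  [0.146,0.316,0.08,0,0,0,0.3],
  [0.146,0.316,0.08,0,0,0,0.3],
])

```text
time_s: 26.22
ee_pos: [0.4542, 0.3302, 0.0634]
eef_rot: [0.0, 1.0, -0.0, -0.0]
wrist_force: [0.1, -0.1, -0.1]
grip_width: 0.0651
grip_force: 0.0
```

```bash
python3 - <<'E'
from h import *
o=ctrl.get_obs();c=ctrl.camera("wrist");print(o["ee_pos"],o["eef_rot"])
q=wproj(c,o,(.454,.331,.022));x,y=np.round(q).astype(int);print(q)
im=c["color"];g=im.max(2).astype(int);w=45
sub=cv2.GaussianBlur(im[y-w:y+w,x-w:x+w],(0,0),1);print(g[y-40:y+45:6,x],g[y,x-45:x+45:6])
sat=cv2.cvtColor(im,cv2.COLOR_RGB2HSV)[...,1]
print(sat[y-40:y+45:6,x])
m=np.zeros(g.shape,np.uint8);m[y-w:y+w,x-w:x+w]=(sat<22)[y-w:y+w,x-w:x+w]
m=cv2.morphologyEx(m,cv2.MORPH_OPEN,np.ones((5,5),np.uint8))
n,l,s,ce=cv2.connectedComponentsWithStats(m);i=l[y,x];print("comp",i,s[i],ce[i])
A=np.array([wproj(c,o,(.454+.021*np.cos(t),.331+.021*np.sin(t),z)) for z in(.0,.022) for t in np.linspace(0,6.28,60)]);print("exp",A.min(0),A.max(0))
cv2.imwrite("pics/w9raw.png",im[...,::-1])
E
```

```text
[0.45415966 0.33018729 0.0634103 ] [ 3.71139193e-04  9.99999909e-01 -2.09569531e-04 -7.90345636e-06]
[320.65688574 214.10268643]
[112 112 126 138 210 207 210 204 209 206 205 151 151 244 243] [154 150 150 151 199 202 203 208 205 204 218 207 191 152 149]
[36 32 12  9 10 11 10 10 11 10  9 34 37 15 16]
comp 1 [ 297  183   53   55 2292] [322.91143106 210.32547993]
exp [294.11924626 182.35446152] [347.17762362 238.72721677]
```

Request:
carry_out([
  [0,0.0026,0.015,0,0,0,0.3],
  [0,0.0026,0.04,0,0,0,0.3],
  [0,0.0026,0.06,0,0,0,0.3],
  [0,0.0026,0.072,0,0,0,0.3],
  [0,0.0026,0.078,0,0,0,0.3],
  [0,0.0026,0.078,0,0,0,0.3],
  [0,0.0026,0.078,0,0,0,0.4],
  [0,0.0026,0.078,0,0,0,0.47],
  [0,0.0026,0.078,0,0,0,0.52],
  [0,0.0026,0.078,0,0,0,0.6],
  [0,0.0026,0.078,0,0,0,1],
  [0,0.0026,0.078,0,0,0,1],
  [0,0.0026,0.078,0,0,0,1],
  [0,0.0026,0.078,0,0,0,1],
])

```text
time_s: 27.43
ee_pos: [0.4541, 0.3337, -0.0142]
eef_rot: [-0.0, 1.0, 0.0, 0.001]
wrist_force: [-0.2, -0.6, 7.0]
grip_width: 0.0416
grip_force: 15.0
```

Request:
carry_out([
  [0,0,0,0,0,0,1],
  [0,0,0,0,0,0,1],
])

```text
time_s: 27.6
ee_pos: [0.4541, 0.3336, -0.0142]
eef_rot: [-0.0, 1.0, 0.0, 0.001]
wrist_force: [-0.6, 0.4, 7.0]
grip_width: 0.0417
grip_force: 15.0
```

Request:
carry_out([
  [0,0,-0.01,0,0,0,1],
  [0,0,-0.03,0,0,0,1],
  [0,0,-0.06,0,0,0,1],
  [0,0,-0.09,0,0,0,1],
  [0,0,-0.12,0,0,0,1],
  [-0.012,-0.026,-0.12,0,0,0,1],
  [-0.028,-0.06,-0.12,0,0,0,1],
  [-0.045,-0.096,-0.12,0,0,0,1],
  [-0.062,-0.132,-0.12,0,0,0,1],
  [-0.078,-0.168,-0.12,0,0,0,1],
  [-0.094,-0.204,-0.12,0,0,0,1],
  [-0.11,-0.24,-0.12,0,0,0,1],
  [-0.126,-0.272,-0.12,0,0,0,1],
  [-0.138,-0.3,-0.12,0,0,0,1],
  [-0.144,-0.315,-0.12,0,0,0,1],
  [-0.1457,-0.3188,-0.12,0,0,0,1],
  [-0.1457,-0.3188,-0.12,0,0,0,1],
  [-0.1457,-0.3188,-0.12,0,0,0,1],
  [-0.1457,-0.3188,-0.12,0,0,0,1],
  [-0.1457,-0.3188,-0.12,0,0,0,1],
])

```text
time_s: 29.27
ee_pos: [0.599, 0.0166, 0.1053]
eef_rot: [-0.001, 1.0, 0.0, -0.0]
wrist_force: [0.3, 0.3, 0.3]
grip_width: 0.0416
grip_force: 15.0
```

Request:
carry_out([
  [0,0,0,0,0,0,1],
  [0,0,0,0,0,0,1],
  [0,0,0.01,0,0,0,1],
  [0,0,0.018,0,0,0,1],
  [0,0,0.022,0,0,0,1],
  [0,0,0.024,0,0,0,1],
  [0,0,0.024,0,0,0,1],
  [0,0,0.024,0,0,0,1],
])

```text
time_s: 29.93
ee_pos: [0.5993, 0.0146, 0.0807]
eef_rot: [-0.0, 1.0, -0.0, -0.0]
wrist_force: [0.4, -0.6, 0.2]
grip_width: 0.0421
grip_force: 15.0
```

Request:
carry_out([
  [-0.0005,0,0.005,0,0,0,1],
  [-0.0005,0,0.01,0,0,0,1],
  [-0.0005,0,0.014,0,0,0,1],
  [-0.0005,0,0.017,0,0,0,1],
  [-0.0005,0,0.019,0,0,0,1],
  [-0.0005,0,0.019,0,0,0,1],
])

```text
time_s: 30.43
ee_pos: [0.5996, 0.0146, 0.0615]
eef_rot: [-0.0, 1.0, -0.0, -0.0]
wrist_force: [0.7, 0.2, -0.3]
grip_width: 0.0418
grip_force: 15.0
```

Request:
carry_out([
  [0,0,0.003,0,0,0,1],
  [0,0,0.006,0,0,0,1],
  [0,0,0.008,0,0,0,1],
  [0,0,0.0095,0,0,0,1],
  [0,0,0.0095,0,0,0,1],
  [0,0,0.0095,0,0,0,1],
])

```text
time_s: 30.93
ee_pos: [0.5999, 0.0146, 0.0525]
eef_rot: [-0.0, 1.0, -0.0, -0.0]
wrist_force: [-0.7, -0.3, -0.1]
grip_width: 0.0414
grip_force: 15.0
```

Request:
carry_out([
  [0,0,0.001,0,0,0,1],
  [0,0,0.002,0,0,0,1],
  [0,0,0.002,0,0,0,1],
])

```text
time_s: 31.18
ee_pos: [0.6001, 0.0146, 0.0508]
eef_rot: [-0.0, 1.0, -0.0, 0.0]
wrist_force: [-0.3, -0.5, 2.0]
grip_width: 0.0418
grip_force: 15.0
```

Request:
carry_out([
  [0,0,0,0,0,0,0.53],
  [0,0,0,0,0,0,0.48],
  [0,0,0,0,0,0,0.4],
  [0,0,0,0,0,0,0.35],
  [0,0,0,0,0,0,0.35],
  [0,0,-0.003,0,0,0,0.35],
  [0,0,-0.02,0,0,0,0.35],
  [0,0,-0.05,0,0,0,0.3],
  [0,0,-0.085,0,0,0,0.3],
  [0,0.04,-0.1,0,0,0,0.3],
  [0,0.08,-0.1,0,0,0,0.3],
  [0,0.12,-0.1,0,0,0,0.3],
  [0,0.16,-0.1,0,0,0,0.3],
  [0,0.2,-0.1,0,0,0,0.3],
  [0,0.2,-0.1,0,0,0,0.3],
  [0,0.2,-0.1,0,0,0,0.3],
  [0,0.2,-0.1,0,0,0,0.3],
])

```text
time_s: 32.6
ee_pos: [0.5997, 0.2141, 0.1504]
eef_rot: [-0.0, 1.0, -0.0, -0.0]
wrist_force: [-0.3, -0.7, 0.3]
grip_width: 0.0652
grip_force: 0.0
```

```bash
python3 - <<'E'
from h import *
o=ctrl.get_obs();print(o["ee_pos"],o["grip_width"])
s=ctrl.camera("scene")["color"];w=ctrl.camera("wrist")["color"]
a=cv2.resize(s[120:250,220:420],(480,312),interpolation=2)
z=cv2.resize(s[140:210,310:390],(320,280),interpolation=2)
z=np.vstack([z,np.zeros((32,320,3),np.uint8)])
w=cv2.resize(w[:250],(640,250));w=np.hstack([w,np.zeros((250,160,3),np.uint8)])
cv2.imwrite("pics/fin.png",np.vstack([np.hstack([a,z]),w])[...,::-1])
E
```

```text
[0.59969652 0.21405716 0.15044814] 0.06521135037884795
```

View pics/fin.png

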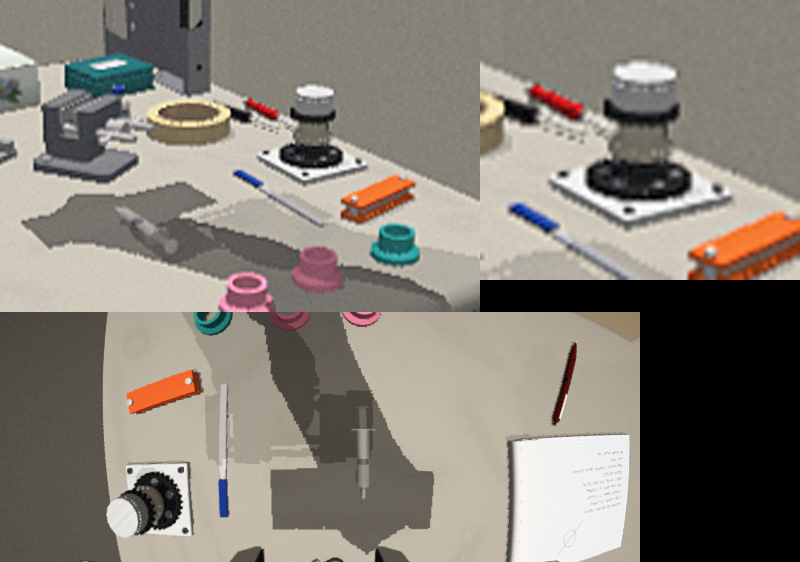

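The final picture shows the full stack at crop (640,130): large gear, beige bushing, small gear, then the cap seated level. The hex keys, scalpel, syringe and decoys are where they were. Handing in.

```bash
python3 -c "
from workcell import ctrl
print(ctrl.job_done())"
```

```text
the job is handed in; nothing more can be done
None
```

I built the stack on the shaft in the order asked (large gear, beige bushing, small gear, cap); in the last pictures it sits level with the bystanders undisturbed, and I handed the job in at about 33 s, though it returned no verdict.

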